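# Push a riser block home in the locating fence

### The job

Push the bare-metal riser block along the bench, without lifting it, into the corner of the black locating fence, so that one of its long sides lies flush along the long rail and its end is against the short stop. Leave the black riser block and everything else on the bench where it is, and finish with the bare block at rest, flat on the bench.

Things in the scene. Friction and masses are not known exactly. Their poses are not given: they have to be found in the camera images.
- bare_block: The block to push: bare silver metal riser block, 88 mm (its x) by 110 mm (its y) by 30 mm high, 0.55 to 0.9 kg, loose, with flush dark bolt heads in its flat top and nothing to hold it by. Origin: centre of its underside. The long sides face its +x and -x and are alike. At the start its yaw is within 0.4 rad of the fence's. It slides under some 3 to 10 N.
- fence: Black L-shaped fence fixed to the bench, 20 mm high, bars 25 mm wide. Origin: inside corner, bench height. Long rail: 400 mm from the corner along its -y, inner face in the plane x=0, facing -x (roughly to the robot). Short stop: 110 mm from the corner along its -x, inner face in the plane y=0, facing -y. Home of the bare block's origin: x=-44, y=-55 mm here, axes parallel.
- black_block: Bystander: black riser block of the same size, 88 mm (its x) by 110 mm (its y) by 30 mm high, loose, at the left or the right of the work, the post base at the other side. Origin: centre of its underside. Leave it.
- post_base: Bystander: round black and dark steel post base, 72 mm diameter, 26 mm high, with a 13 mm steel post up to 88 mm. Origin: centre of its underside.
- collar: Bystander: brass shaft collar lying flat, 42 mm outside, 16 mm high. Origin: centre of its underside.
- screwdriver: Bystander: screwdriver lying on the bench, about 200 mm long along its x. Origin at bench height near its middle.
- screw_jar: Bystander: small jar with a yellow cap, 52 mm diameter, 60 mm high. Origin: centre of its underside.
- shim: Bystander: copper block 50 x 50 x 18 mm beyond the rail. Origin: centre of its underside.
Things that resemble listed ones, but are neither listed nor needed, are in the scene too. What is shaped like the bare_block but pink or turquoise is not meant.

How it is judged:
By the outcome, as a careful person would: the job done as asked, in the order asked, and still so for the second after the job is handed in, with the robot touching nothing.
It also fails if it takes over 64 s, if anything falls off the work surface, if the arm or the gripper's body presses on something with over 40 N, if the wrist force passes 120 N, or if a joint passes its speed limit or range.

### The arm

A 7-joint arm with a two-finger parallel gripper is mounted at the origin on the work surface. World frame = base frame: x ahead of the robot, y to its left, z up, the work surface at z = 0. Lengths are in m, angles in degrees, forces in N, time in s.
With the tool pointing down it reaches from about 0.4 to 0.85 m from the base axis. Payload 4.5 kg.
Tool frame: the origin (TCP) lies midway between the tips of the shut fingers; the grasp point (between the pads) lies 19 mm behind it; y points along the fingers, z is the direction in which the jaws open and shut, and the axes are right-handed (so a half turn about y gives the same grasp; the last joint's range is limited). The gripper opens to 88 mm and grips with 3 to 60 N. Pads are 18 mm wide; open, the fingers measure 123 mm over their backs; the gripper's body (75 mm by 187 mm) begins 45 mm behind the grasp point.
Start: joints at [-74.84, 39.483, -11.15, 89.685, 9.013, 51.709, -12.324], TCP at [0.143, 0.608, 0.206] pointing down, gripper open.
Joint ranges: [-172.22, 172.22], [-26.19, 119.32], [-84.43, 86.54], [7.71, 146.69], [-57.33, 237.33], [2.42, 119.75], [-152.13, 152.13]. Speed limits (degrees/s): [147.25, 147.25, 180, 180, 180, 180, 180].

### API

Orientations are given as [roll, pitch, yaw] about the fixed x, y, z axes, in that order (R = Rz(yaw) Ry(pitch) Rx(roll)).
In Python, from plant import arm gives the robot as it stands.
- The arm moves only by the tool carry_out, never from a script. Its argument "deltas" is a list of rows, each a list of 3 entries, a list of its own where there are three numbers: the opening in per cent of the stroke, from 0 (shut) to 100 (fully open), then the shift along the tool's x, y, z in m, then the turn, a rotation vector about the tool's x, y, z in degrees. A call has 1 to 12 rows; each row shifts and turns the commanded pose from where the row before left it, along the tool's axes as they then stand; what a row does not reach is not made up. A row lasts 1/10 s, in which the tool goes at most 50 mm and 8.59 degrees, less where a joint would pass 70% of its speed; a pose out of reach is approached as far as the arm can. A call with a gripper value outside its range is refused whole. The fingers move at their own pace and stop on an object; "squeeze" is the grip in N (left out, the last holds). Time passes only in rows, so rows that do not move let the fingers close. It gives the time, the measured TCP pose, the force and the opening at its end, in the units of the state.
- arm.read_state(): the state, without advancing time (a new reading comes with each control period).
- arm.capture(name): name is "scene" or "top" or "wrist"; returns a dict with "pixels" (400x640x3 uint8, red, green, blue), "depth" (400x640 float32, m along the optical axis (not along the pixel's ray), 0 where there is no reading), "camera_matrix" (3x3 intrinsics, pixels), "distortion" ([k1, k2, p1, p2, k3] as OpenCV has them; the pictures are not rectified), "position" and "rotation" of the camera in the world. Camera axes: x right, y up, looking along -z (the intrinsics and any distortion apply to the point x, -y, -z); pixel columns grow to the right and rows downward; lengths in m; the calibration is good to about 2 mm. A picture is of the moment at which its call begins.
- arm.job_done(): hands the job in, once; it reports no verdict.
The state is a dict: "time_s": time; "q": joint angles; "joint_vel": joint speeds; "tau": joint torques, N m; "position": TCP position; "ee_rot": TCP orientation; "wrist_force": force on the tool from outside, world axes, zero at the start; "ft_torque": the same for the moment, N m; "gripper_width": opening from 0.0 (shut) to 1.0 (fully open).
Only numpy, scipy, OpenCV 4.12 (cv2) and the standard library are available. Lean on these libraries where they do the work, as an engineer would, in place of code of your own. Each camera call takes 0.05 s, during which the arm holds its last target.

## Working session

There is one attempt and no reset: what is moved stays moved. The work goes in short steps, Python scripts to look and compute and a tool call to move; the robot and the scene stay as the last step left them, time stands still between calls to the robot, and variables do not carry over. Pictures are saved under pics/ and viewed, and the job is handed in when it is done.

Besides the shell and the picture viewer there is one more tool, called as name(argument=value, ...) on one line, values as JSON. carry_out: Moves the arm, as the interface text tells. Its arguments: {"type":"object","properties":{"deltas":{"type":"array","items":{"type":"array"}},"squeeze":{"type":"number"}},"required":["deltas"]}

```bash
ls; mkdir -p pics; python3 - <<'E'
from plant import arm
import cv2,numpy as np,pickle
s=arm.read_state();print(s)
for n in ["scene","top","wrist"]:
    c=arm.capture(n);pickle.dump(c,open(f"pics/{n}0.pkl","wb"));cv2.imwrite(f"pics/{n}0.png",c["pixels"][:,:,::-1])
    print(n,c["camera_matrix"],c["distortion"],c["position"],c["rotation"])
E
```

```text
pics
{'time_s': 0.0, 'q': array([-74.83686391,  39.5337494 , -11.14291222,  89.74540425,
         9.01437325,  51.70795351, -12.32511399]), 'joint_vel': array([-0.01365679, -0.07052795, -0.06050662, -0.00679159, -0.03832206,
        0.13899346, -0.04214503]), 'tau': array([-1.65050124e-04, -5.27565622e+01, -1.26734074e+00, -1.53430510e+01,
       -5.27348800e-02,  6.38929603e-03,  1.70466546e-04]), 'position': array([0.14292139, 0.60773063, 0.20540059]), 'ee_rot': array([-9.01047191e+01, -9.96636039e-03, -1.32228203e+01]), 'wrist_force': array([0.34986394, 0.38948635, 0.13576526]), 'ft_torque': array([-0.00388754, -0.02626397, -0.00917144]), 'gripper_width': 0.9982381560894116}
scene [[401.25100524   0.         315.09489102]
 [  0.         401.25100524 199.88354541]
 [  0.           0.           1.        ]] [-0.05727737  0.          0.          0.          0.        ] [1.00425431 0.58366962 0.51763428] [ 57.34652215  -0.77197266 144.8135913 ]
top [[481.94061289   0.         314.92689197]
 [  0.         481.94061289 202.54130986]
 [  0.           0.           1.        ]] [-0.06602351  0.          0.          0.          0.        ] [ 0.37452261 -0.00974455  1.1273262 ] [  9.16260799  -0.82020594 -91.14327779]
wrist [[315.54725064   0.         320.73958867]
 [  0.         315.54725064 199.17634227]
 [  0.           0.           1.        ]] [-0.0236711  0.         0.         0.         0.       ] [0.06680994 0.6267142  0.3835454 ] [-17.36593622   0.08562365  76.72303336]
```

View pics/top0.png

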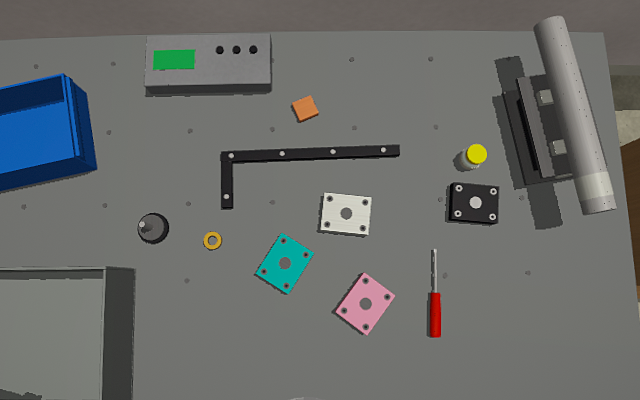

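View pics/scene0.png

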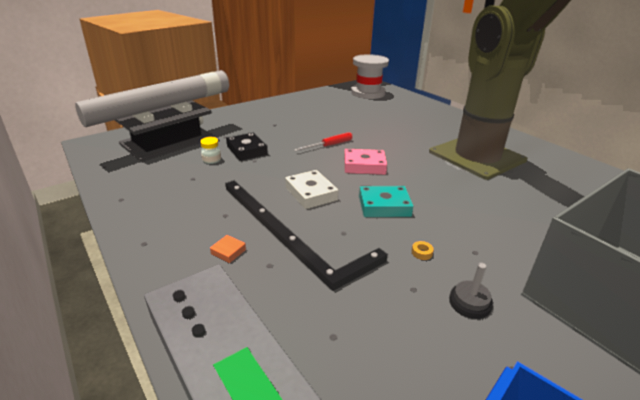

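View pics/wrist0.png

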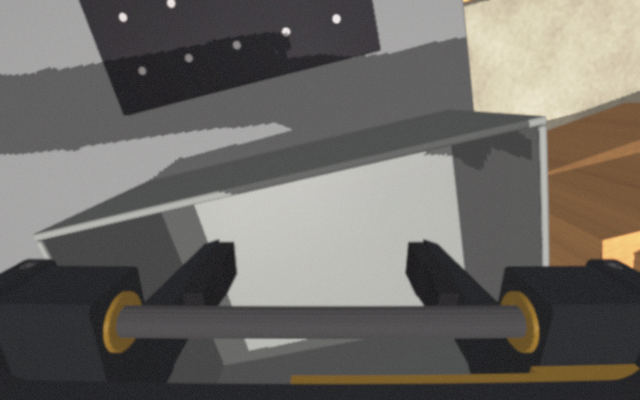

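The top view shows the bare block at about (345,213), the fence corner at about (232,161), the turquoise decoy at (285,263), the pink decoy at (365,303) and the collar at (212,240). Next I'll measure these.

```bash
cat > h.py <<'E'
import cv2,numpy as np,pickle
from scipy.spatial.transform import Rotation as R
def rays(c,uv):
    K=np.array(c["camera_matrix"]);d=np.array(c["distortion"])
    p=cv2.undistortPoints(np.array(uv,float).reshape(-1,1,2),K,d).reshape(-1,2)
    v=np.c_[p[:,0],-p[:,1],-np.ones(len(p))]
    r=c["rotation"]; Rm=np.array(r) if np.size(r)==9 else R.from_euler('xyz',r,degrees=True).as_matrix()
    return np.array(c["position"]),v@Rm.T
def onplane(c,uv,z):
    o,v=rays(c,uv);t=(z-o[2])/v[:,2];return o+v*t[:,None]
def px(c,P):
    r=c["rotation"];Rm=R.from_euler('xyz',r,degrees=True).as_matrix()
    q=(np.array(P,float)-c["position"])@Rm; q=q*[1,-1,-1]
    return cv2.projectPoints(q.reshape(-1,1,3),np.zeros(3),np.zeros(3),np.array(c["camera_matrix"]),np.array(c["distortion"]))[0].reshape(-1,2)
def comp(mask,seed):
    n,l=cv2.connectedComponents(mask.astype(np.uint8));return (l==l[seed[1],seed[0]])
def block(c,seed,thr=150):
    im=c["pixels"].astype(int);m=(im.min(2)>thr)&(im.max(2)-im.min(2)<40)
    m=cv2.morphologyEx(m.astype(np.uint8),cv2.MORPH_CLOSE,np.ones((5,5)))
    m=comp(m,seed).astype(np.uint8)
    k=cv2.findContours(m,cv2.RETR_EXTERNAL,cv2.CHAIN_APPROX_NONE)[0]
    k=max(k,key=cv2.contourArea)
    P=onplane(c,k.reshape(-1,2),0.03)[:,:2]
    return m,P
E
python3 - <<'E'
from h import *
c=pickle.load(open("pics/top0.pkl","rb"));im=c["pixels"].astype(int)
print(im[213,330],im[150,300],im[180,300],im[233,340],im[205,460])
for t in (130,150,180,200):
    m,P=block(c,(332,215),t)
    r=cv2.minAreaRect((P*1000).astype(np.float32));print(t,m.sum(),r)
# fence
for t in (50,70):
    f=comp(im.max(2)<t,(300,153)).astype(np.uint8)
    k=max(cv2.findContours(f,0,1)[0],key=cv2.contourArea)
    ap=cv2.approxPolyDP(k,4,True).reshape(-1,2)
    print(t,f.sum(),ap.tolist()); print(onplane(c,ap,0.02).round(4).tolist())
v=im.copy().astype(np.uint8)[:,:,::-1].copy();v[f>0]=(0,0,255);v[m>0]=(255,0,0)
cv2.imwrite("pics/m0.png",cv2.resize(v[120:300,180:460],None,fx=2.8,fy=2.8,interpolation=0))
d=c["depth"];print("z from depth:")
for uv in [(332,215),(300,153),(300,180),(285,250)]:
    o,vv=rays(c,[uv]);print(uv,(o+vv*d[uv[1],uv[0]])[0])
for n,uv,z in [("teal",(285,263),.03),("collar",(212,240),.016),("post",(153,229),.026),("black",(475,203),.03),("pink",(365,303),.03),("shaft tip",(433,250),.01)]:
    print(n,onplane(c,[uv],z)[0].round(3))
E
```

```text
[202 201 190] [39 37 39] [117 118 114] [60 61 58] [51 47 49]
130 1718 ((525.7084350585938, -99.94338989257812), (111.14718627929688, 87.42693328857422), 82.88032531738281)
150 1689 ((525.73193359375, -99.65357971191406), (110.5615005493164, 87.06147766113281), 83.01563262939453)
180 1508 ((525.599365234375, -99.36769104003906), (107.66709899902344, 86.35514831542969), 82.87919616699219)
200 255733 ((587.6785888671875, -56.49755859375), (1661.4833984375, 992.6159057617188), 89.42900085449219)
50 2468 [[398, 145], [221, 152], [221, 206], [232, 208], [233, 162], [396, 156]]
[[0.6884, -0.2302, 0.02], [0.678, 0.1909, 0.02], [0.5485, 0.1893, 0.02], [0.5434, 0.1637, 0.02], [0.6531, 0.1622, 0.02], [0.6614, -0.224, 0.02]]
70 2725 [[399, 145], [223, 151], [221, 209], [232, 208], [233, 163], [395, 157]]
[[0.6883, -0.2326, 0.02], [0.6803, 0.1862, 0.02], [0.5415, 0.1892, 0.02], [0.5434, 0.1637, 0.02], [0.6507, 0.1622, 0.02], [0.659, -0.2215, 0.02]]
z from depth:
(332, 215) [ 0.52087055 -0.06739857  0.03464665]
(300, 153) [0.67122994 0.0037656  0.0236223 ]
(300, 180) [0.61084117 0.00501468 0.00140271]
(285, 250) [0.44339409 0.04123978 0.02784698]
teal [0.414 0.041 0.03 ]
collar [0.47  0.21  0.016]
post [0.497 0.345 0.026]
black [ 0.544 -0.403  0.03 ]
pink [ 0.321 -0.137  0.03 ]
shaft tip [ 0.438 -0.302  0.01 ]
```

View pics/m0.png

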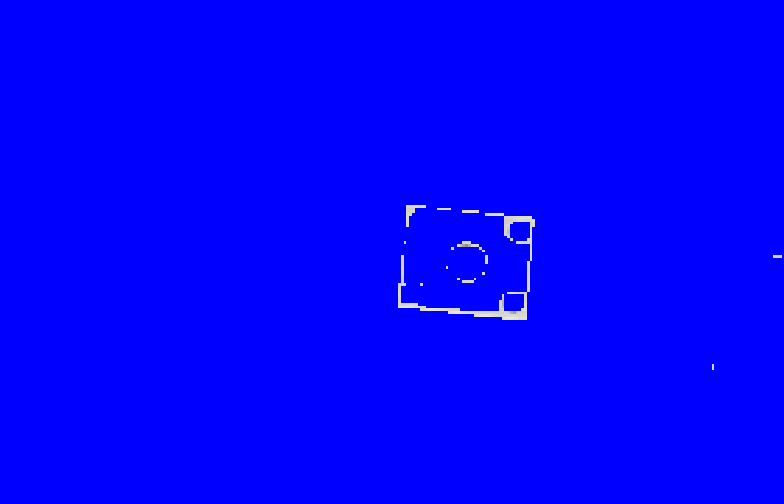

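```bash
cat >> h.py <<'E'
def edge_pts(c,a,b,z):
    "sub-pixel strongest gradient along scan columns/rows: a,b world xy line ends (seed), at height z"
    g=cv2.cvtColor(c["pixels"],cv2.COLOR_RGB2GRAY).astype(np.float32)
    a,b=np.array(a,float),np.array(b,float);n=np.array([-(b-a)[1],(b-a)[0]]);n/=np.linalg.norm(n)
    s=np.arange(-.012,.0121,.0005);out=[]
    for t in np.linspace(.08,.92,40):
        q=a+(b-a)*t+s[:,None]*n
        u=px(c,np.c_[q,np.full(len(q),z)]).astype(np.float32)
        v=cv2.remap(g,u[:,:1],u[:,1:],cv2.INTER_LINEAR).ravel()
        d=np.abs(np.gradient(cv2.GaussianBlur(v[:,None],(1,7),0).ravel()))
        out.append(q[d.argmax()])
    o=np.array(out,np.float32);l=cv2.fitLine(o,cv2.DIST_HUBER,0,.001,.001).ravel()
    return l # vx vy x y
def isect(l,m):
    A=np.c_[l[:2],-m[:2]];t=np.linalg.solve(A,m[2:]-l[2:]);return l[2:]+t[0]*l[:2]
E
python3 - <<'E'
from h import *
c=pickle.load(open("pics/top0.pkl","rb"))
ap=np.array([[399, 145], [222, 151], [221, 209], [232, 208], [233, 163], [395, 157]])
i0=onplane(c,ap,0)[:,:2];i2=onplane(c,ap,.02)[:,:2]
rail=edge_pts(c,i0[4],i0[5],0);stop=edge_pts(c,i0[3],i0[4],0)
ro=edge_pts(c,i2[0],i2[1],.02);so=edge_pts(c,i2[1],i2[2],.02)
rt=edge_pts(c,i2[4],i2[5],.02)
for n,l in (("rail",rail),("stop",stop),("railout",ro),("stopout",so),("railtop?",rt)):print(n,l,np.degrees(np.arctan2(l[1],l[0]))%180)
C=isect(rail,stop);print("corner",C,"outer",isect(ro,so))
nrm=lambda l:np.array([-l[1],l[0]])
print("widths",(ro[2:]-rail[2:])@nrm(rail),(so[2:]-stop[2:])@nrm(stop))
print("ends",i0[3]-C,i0[5]-C,np.linalg.norm(i0[3]-C),np.linalg.norm(i0[5]-C))
m,P=block(c,(332,215));r=cv2.minAreaRect((P*1000).astype(np.float32));print(r)
B=cv2.boxPoints(r)/1000
for i in range(4):
    l=edge_pts(c,B[i],B[(i+1)%4],.03);print(l,np.degrees(np.arctan2(l[1],l[0]))%180)
E
```

```text
rail [ 0.02191543 -0.99975985  0.65994465 -0.03003537] 91.25577
stop [0.99993455 0.01143986 0.6045527  0.16608469] 0.6554699
railout [ 0.02375494 -0.99971783  0.6857935  -0.01654176] 91.36119
stopout [0.9999006  0.01409871 0.6091247  0.19124404] 0.80782324
railtop? [ 0.02390665 -0.9997142   0.6553389  -0.04206791] 91.36989
corner [0.65563273 0.16666907] outer [0.68083215 0.19225512]
widths 0.026138376 0.025105394
ends [-0.10922708  0.00011681] [ 0.00849281 -0.39202331] 0.10922714030580614 0.39211528972101267
((525.73193359375, -99.65357971191406), (110.5615005493164, 87.06147766113281), 83.01563262939453)
[ 0.991329   -0.13140307  0.5220001  -0.15478969] 172.44933
[ 0.12479025  0.99218315  0.56985795 -0.09786198] 82.83135
[ 0.9921795  -0.12481936  0.53059876 -0.0445054 ] 172.82968
[ 0.12406163  0.9922745   0.48160592 -0.10144519] 82.87343
```

carry_out(deltas=[[60,[0,0,0],[0,-6.1,0]],[60,[0.031,0,-0.024],[0,0,0]],[60,[0.031,0,-0.024],[0,0,0]],[60,[0.031,0,-0.024],[0,0,0]],[60,[0.031,0,-0.024],[0,0,0]],[60,[0.031,0,-0.024],[0,0,0]],[60,[0.031,0,-0.024],[0,0,0]],[60,[0.031,0,-0.024],[0,0,0]],[60,[0.031,0,-0.024],[0,0,0]],[60,[0.031,0,-0.024],[0,0,0]],[60,[0.031,0,-0.024],[0,0,0]],[60,[0.031,0,-0.024],[0,0,0]]])

```text
time_s: 1.35
position: [0.4495, 0.3028, 0.2061]
ee_rot: [-90.0, 0.0, -7.1]
wrist_force: [0.0, 0.4, 0.4]
gripper_width: 0.6
```

carry_out(deltas=[[60,[0.0053,0,-0.039],[0,0,0]],[60,[0.0053,0,-0.039],[0,0,0]],[60,[0.0053,0,-0.039],[0,0,0]],[60,[0.0053,0,-0.039],[0,0,0]],[60,[0.0053,0,-0.039],[0,0,0]],[60,[0.0053,0,-0.039],[0,0,0]],[60,[0.0053,0,-0.039],[0,0,0]],[60,[0.0053,0,-0.039],[0,0,0]],[60,[0.0053,0,-0.039],[0,0,0]],[60,[0.0053,0,-0.039],[0,0,0]],[60,[0,0.04,0],[0,0,0]],[60,[0,0.04,0],[0,0,0]]])

```text
time_s: 2.55
position: [0.454, -0.0917, 0.126]
ee_rot: [-90.0, -0.2, -7.4]
wrist_force: [-0.6, -0.2, -1.0]
gripper_width: 0.602
```

```bash
python3 - <<'E'
from plant import arm
from h import *
for n in ["scene","top"]:
    c=arm.capture(n);cv2.imwrite(f"pics/{n}1.png",c["pixels"][:,:,::-1])
print(arm.read_state()["position"],arm.read_state()["ee_rot"])
E
```

```text
[ 0.44952135 -0.0894406   0.1228274 ] [-90.01122417   0.50718077  -7.14341464]
```

View pics/scene1.png

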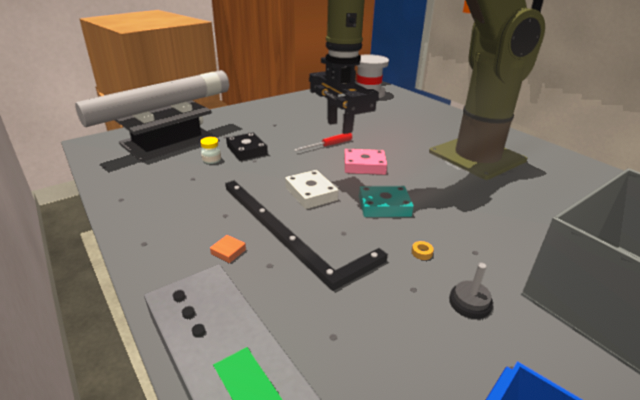

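```bash
python3 - <<'E'
from plant import arm
from h import *
c=arm.capture("scene");s=arm.read_state()
print(px(c,[s["position"],[.4495,-.0894,.01]]),s["position"])
c=arm.capture("top");cv2.imwrite("pics/top1b.png",c["pixels"][:,:,::-1])
E
```

```text
[[340.20943116 141.57554265]
 [338.48476102 183.47498454]] [ 0.45101552 -0.08914365  0.12490008]
```

View pics/top1b.png

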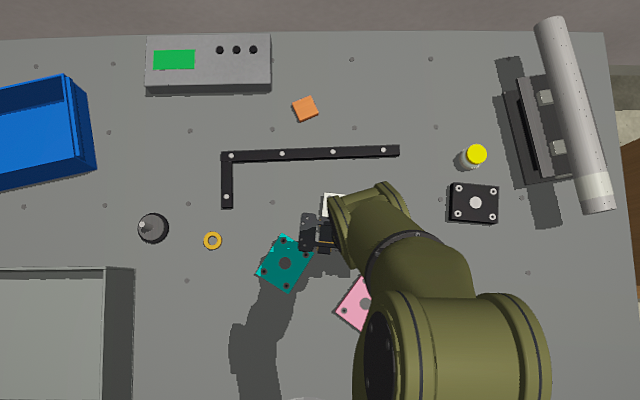

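carry_out(deltas=[[60,[0,0.04,0],[0,0,0]],[60,[0,0.04,0],[0,0,0]],[60,[0,0.02,0],[0,0,0]],[60,[0,0.013,0],[0,0,0]],[60,[0,0,0],[0,0,0]],[60,[0,0,0],[0,0,0]]])

```text
time_s: 3.35
position: [0.4543, -0.0891, 0.0146]
ee_rot: [-90.0, -0.2, -7.1]
wrist_force: [0.2, -0.5, -0.3]
gripper_width: 0.599
```

carry_out(deltas=[[60,[0.008,0.004,0],[0,0,0]],[60,[0.004,0,0],[0,0,0]],[60,[0.003,0,0],[0,0,0]],[60,[0.003,0,0],[0,0,0]],[60,[0.003,0,0],[0,0,0]],[60,[0.004,0,0],[0,0,0]],[60,[0.004,0,0],[0,0,0]],[60,[0.004,0,0],[0,0,0]],[60,[0.004,0,0],[0,0,0]]])

```text
time_s: 4.25
position: [0.4899, -0.094, 0.0092]
ee_rot: [-90.0, 0.0, -7.1]
wrist_force: [1.2, -0.1, 0.1]
gripper_width: 0.597
```

```bash
python3 - <<'E'
from plant import arm
from h import *
c=arm.capture("scene");s=arm.read_state()
print(s["position"],s["wrist_force"],px(c,[s["position"]]))
cv2.imwrite("pics/scene2.png",cv2.resize(c["pixels"][100:260,220:450,::-1],None,fx=3,fy=3))
E
```

```text
[ 0.49085659 -0.09401914  0.00919884] [ 0.85169291 -0.04520011  0.59145967] [[324.1037045  187.68605057]]
```

View pics/scene2.png

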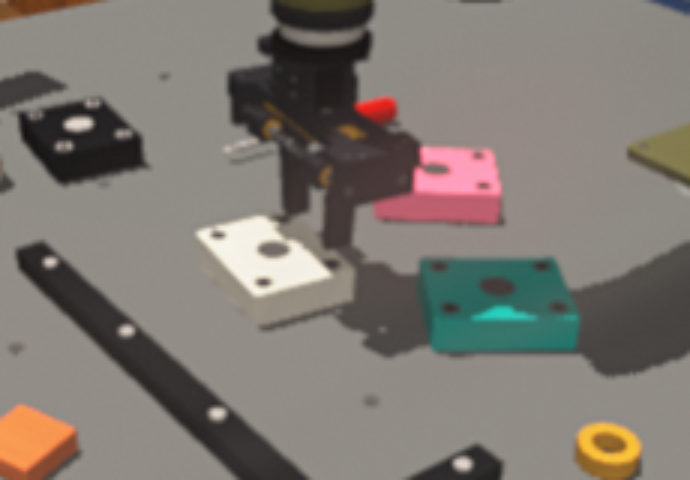

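```bash
python3 - <<'E'
from plant import arm
from h import *
c0=pickle.load(open("pics/scene0.pkl","rb"));c=arm.capture("scene");s=arm.read_state();print(s["position"],s["wrist_force"])
for k in(c0,c):
    m,P=block(k,(300,183),150);print(m.sum(),cv2.minAreaRect((P*1000).astype(np.float32)))
    print(px(k,[[.5257,-.0995,.03]]))
a=np.hstack([k["pixels"][140:220,270:350,::-1] for k in(c0,c)])
cv2.imwrite("pics/cmp.png",cv2.resize(a,None,fx=5,fy=5,interpolation=2))
E
```

```text
[ 0.49040511 -0.09395892  0.00919962] [ 0.0641041  -0.28435876 -0.27876808]
918 ((525.6724243164062, -102.6171646118164), (115.20439910888672, 91.90201568603516), 82.9383544921875)
[[311.30252447 183.4462333 ]]
700 ((536.5108642578125, -104.21453857421875), (117.73094940185547, 70.3050308227539), 83.71602630615234)
[[311.30252447 183.4462333 ]]
```

View pics/cmp.png

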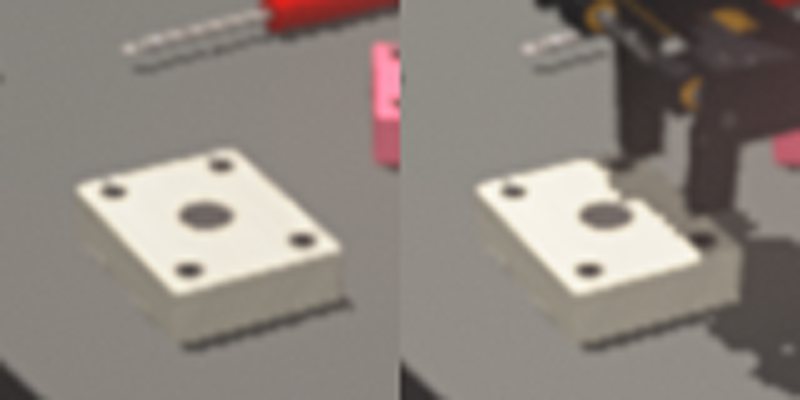

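carry_out(deltas=[[60,[0.003,0,0],[0,0,0]],[60,[0.003,0,0],[0,0,0]],[60,[0.003,0,0],[0,0,0]],[60,[0.003,0,0],[0,0,0]]])

```text
time_s: 4.75
position: [0.5017, -0.0955, 0.0092]
ee_rot: [-90.0, -0.0, -7.1]
wrist_force: [0.2, 0.0, -1.1]
gripper_width: 0.597
```

```bash
python3 - <<'E'
from plant import arm
from h import *
c=arm.capture("scene");s=arm.read_state();print(s["position"],s["wrist_force"])
c0=pickle.load(open("pics/scene0.pkl","rb"))
a=np.hstack([k["pixels"][140:220,270:350,::-1] for k in(c0,c)])
cv2.imwrite("pics/cmp2.png",cv2.resize(a,None,fx=5,fy=5,interpolation=2))
E
```

```text
[ 0.50246142 -0.0955263   0.00923129] [0.19681073 0.75332072 0.28241684]
```

View pics/cmp2.png

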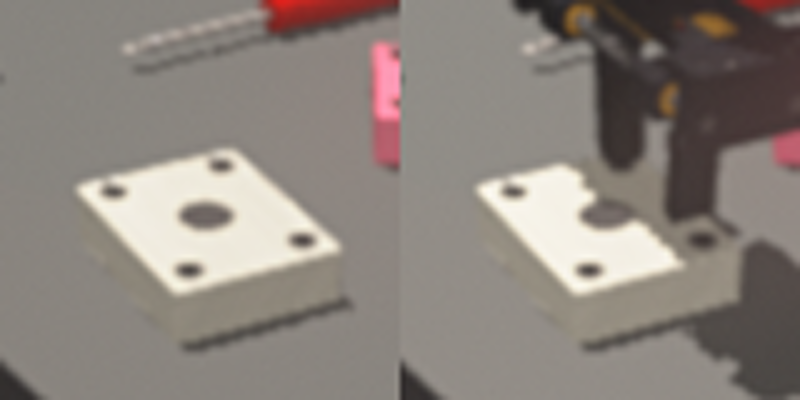

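```bash
python3 - <<'E'
from plant import arm
from h import *
c=arm.capture("scene");s=arm.read_state();p=s["position"];print(p)
for z in(.009,.02,.03,.035,.04,.05):print(z,px(c,[[p[0],p[1],z],[p[0]+.0044,p[1]+.035,z],[p[0]-.0044,p[1]-.035,z]]).round(1).tolist())
d=c["depth"];cv=[]
o,v=rays(c,[(u,w) for w in (165,170,175,180,182,184,186) for u in (326,329,332)])
print((o+v*np.array([d[w,u] for w in (165,170,175,180,182,184,186) for u in (326,329,332)])[:,None]).round(3))
E
```

```text
[ 0.50212157 -0.09544239  0.00922633]
0.009 [[320.1, 188.8], [327.1, 195.6], [313.4, 182.4]]
0.02 [[320.2, 185.0], [327.3, 191.7], [313.4, 178.6]]
0.03 [[320.2, 181.4], [327.4, 188.1], [313.5, 175.1]]
0.035 [[320.3, 179.6], [327.5, 186.3], [313.5, 173.3]]
0.04 [[320.3, 177.8], [327.5, 184.4], [313.5, 171.6]]
0.05 [[320.4, 174.2], [327.6, 180.8], [313.5, 168.0]]
[[ 0.546 -0.018  0.122]
 [ 0.54  -0.014  0.122]
 [ 0.532 -0.014  0.119]
 [ 0.546 -0.017  0.11 ]
 [ 0.539 -0.014  0.109]
 [ 0.501 -0.053  0.08 ]
 [ 0.516 -0.055  0.071]
 [ 0.508 -0.054  0.069]
 [ 0.5   -0.053  0.067]
 [ 0.516 -0.055  0.058]
 [ 0.507 -0.055  0.054]
 [ 0.5   -0.053  0.053]
 [ 0.513 -0.058  0.05 ]
 [ 0.505 -0.057  0.048]
 [ 0.451 -0.114  0.003]
 [ 0.499 -0.076  0.031]
 [ 0.493 -0.072  0.031]
 [ 0.487 -0.068  0.031]
 [ 0.505 -0.069  0.031]
 [ 0.5   -0.063  0.032]
 [ 0.495 -0.058  0.033]]
```

carry_out(deltas=[[60,[0,-0.03,0],[0,0,0]],[60,[-0.02,-0.03,0],[0,0,0]],[0,[-0.03,0,0],[0,0,0]],[0,[-0.005,0,0],[0,0,0]],[0,[0,0,0],[0,0,0]],[0,[0,0,0],[0,0,0]],[0,[0,0,0],[0,0,0]],[0,[0,0,0],[0,0,0]]])

```text
time_s: 5.65
position: [0.4478, -0.0886, 0.0689]
ee_rot: [-90.0, -0.0, -7.1]
wrist_force: [0.4, 0.0, -0.3]
gripper_width: 0.078
```

```bash
python3 - <<'E'
from plant import arm
from h import *
c=arm.capture("scene");s=arm.read_state();p=s["position"];print(p,s["gripper_width"],px(c,[p]))
cv2.imwrite("pics/cmp3.png",cv2.resize(c["pixels"][80:220,250:430,::-1],None,fx=4,fy=4,interpolation=2))
d=c["depth"]
for u in range(326,352,3):
  W=list(range(125,180,3));o,v=rays(c,[(u,w) for w in W]);q=o+v*d[W,u][:,None]
  k=(abs(q[:,0]-p[0])<.03)&(abs(q[:,1]-p[1])<.04)&(q[:,2]>.012)
  if k.any(): i=np.where(k)[0][-1];print(u,W[i],q[i].round(3))
E
```

```text
[ 0.44754012 -0.08860518  0.06889752] 0.028500030984730054 [[340.39922369 162.47291626]]
335 146 [ 0.456 -0.102  0.11 ]
338 149 [ 0.454 -0.093  0.105]
341 152 [ 0.457 -0.077  0.104]
344 149 [ 0.453 -0.072  0.113]
347 149 [ 0.444 -0.071  0.111]
```

View pics/cmp3.png

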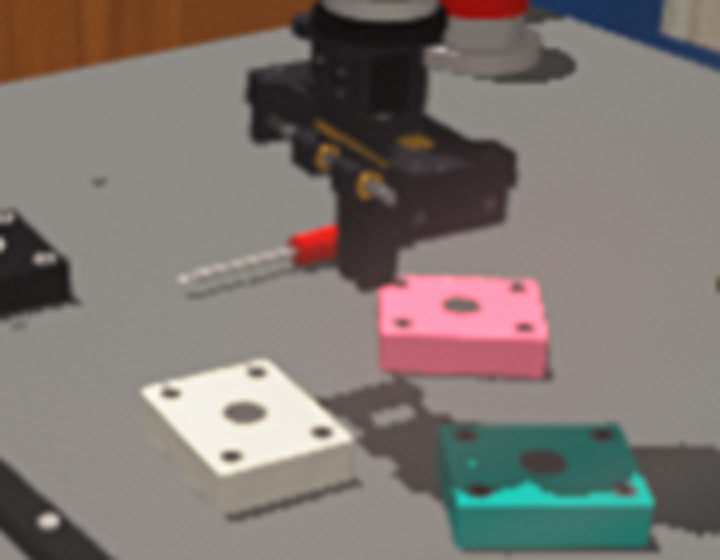

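carry_out(deltas=[[50,[0,0.02,0],[0,0,0]],[50,[0,0.02,0],[0,0,0]],[50,[0,0.02,0],[0,0,0]],[50,[0,0.01,0],[0,0,0]],[50,[0,0.004,0],[0,0,0]],[50,[0,0.004,0],[0,0,0]],[50,[0,0.004,0],[0,0,0]],[50,[0,0.002,0],[0,0,0]],[50,[0,0,0],[0,0,0]],[50,[0,0,0],[0,0,0]]])

```text
time_s: 6.7
position: [0.4477, -0.0889, -0.0127]
ee_rot: [-90.0, 0.0, -7.1]
wrist_force: [-0.7, -1.3, -0.2]
gripper_width: 0.5
```

```bash
python3 - <<'E'
from plant import arm
from h import *
c=arm.capture("scene");s=arm.read_state();p=s["position"];print(p,s["wrist_force"],s["gripper_width"],px(c,[p]))
cv2.imwrite("pics/cmp4.png",cv2.resize(c["pixels"][80:220,250:430,::-1],None,fx=4,fy=4,interpolation=2))
d=c["depth"]
for u in range(326,352,3):
  W=list(range(125,190,3));o,v=rays(c,[(u,w) for w in W]);q=o+v*d[W,u][:,None]
  k=(abs(q[:,0]-p[0])<.03)&(abs(q[:,1]-p[1])<.06)&(q[:,2]>.012)
  if k.any(): i=np.where(k)[0][-1];print(u,W[i],q[i].round(3))
E
```

```text
[ 0.44767538 -0.08891086 -0.0127195 ] [ 0.21755743  0.21822748 -0.03030016] 0.5043222958811436 [[338.76931878 191.07632766]]
326 149 [ 0.469 -0.12   0.098]
329 164 [ 0.452 -0.127  0.049]
332 176 [ 0.453 -0.113  0.022]
335 173 [ 0.444 -0.112  0.028]
338 173 [ 0.434 -0.112  0.025]
341 155 [ 0.475 -0.055  0.11 ]
344 185 [ 0.46  -0.055  0.026]
347 182 [ 0.453 -0.053  0.033]
350 182 [ 0.443 -0.054  0.029]
```

View pics/cmp4.png

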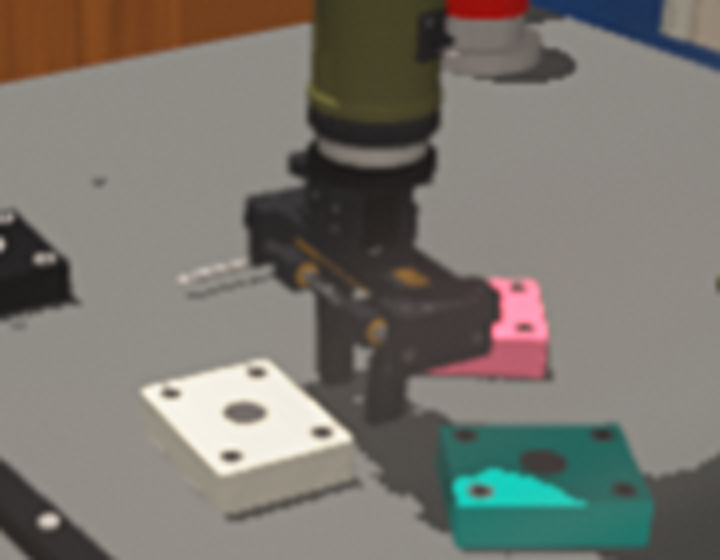

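The fingertips sit about 33 mm higher than the reported z. The picture shows them clear of the bench at z = -0.013, with no force. I'll go lower in small steps and watch the force.

carry_out(deltas=[[50,[0,0.003,0],[0,0,0]],[50,[0,0.003,0],[0,0,0]],[50,[0,0.002,0],[0,0,0]],[50,[0,0,0],[0,0,0]]])

```text
time_s: 7.15
position: [0.4475, -0.0888, -0.021]
ee_rot: [-90.0, 0.1, -7.1]
wrist_force: [-0.3, 0.5, -0.6]
gripper_width: 0.499
```

```bash
python3 - <<'E'
from plant import arm
from h import *
c=arm.capture("scene");s=arm.read_state();p=s["position"];print(p,s["wrist_force"])
d=c["depth"]
for u in range(329,352,2):
  W=list(range(150,196,1));o,v=rays(c,[(u,w) for w in W]);q=o+v*d[W,u][:,None]
  k=(abs(q[:,0]-p[0])<.03)&(abs(q[:,1]-p[1])<.06)&(q[:,2]>.006)
  if k.any(): i=np.where(k)[0][-1];print(u,W[i],q[i].round(3))
E
```

```text
[ 0.44742561 -0.08889125 -0.02097183] [ 0.83883187  0.25634532 -0.28685454]
329 169 [ 0.452 -0.127  0.035]
331 178 [ 0.453 -0.116  0.014]
333 178 [ 0.45  -0.111  0.016]
335 178 [ 0.444 -0.111  0.014]
337 177 [ 0.437 -0.111  0.015]
339 158 [ 0.477 -0.059  0.102]
341 159 [ 0.477 -0.052  0.102]
343 188 [ 0.461 -0.058  0.016]
345 188 [ 0.453 -0.059  0.013]
347 187 [ 0.452 -0.053  0.018]
349 186 [ 0.447 -0.052  0.02 ]
351 183 [ 0.439 -0.054  0.025]
```

carry_out(deltas=[[50,[0.01,0,0],[0,0,0]],[50,[0.008,0,0],[0,0,0]],[50,[0.003,0,0],[0,0,0]],[50,[0.003,0,0],[0,0,0]],[50,[0.003,0,0],[0,0,0]],[50,[0.003,0,0],[0,0,0]],[50,[0.003,0,0],[0,0,0]],[50,[0.003,0,0],[0,0,0]]])

```text
time_s: 8.0
position: [0.4781, -0.0932, -0.0213]
ee_rot: [-90.1, 0.5, -7.1]
wrist_force: [-8.4, 2.0, 6.7]
gripper_width: 0.499
```

carry_out(deltas=[[50,[0.004,0,0],[0,0,0]],[50,[0.004,0,0],[0,-1,0]],[50,[0.004,0,0],[0,-1,0]],[50,[0.004,0,0],[0,-1,0]],[50,[0.004,0,0],[0,-1,0]],[50,[0.004,0,0],[0,-1,0]],[50,[0.004,0,0],[0,-1,0]],[50,[0.004,0,0],[0,-1,0]],[50,[0.004,0,0],[0,-1,0]],[50,[0.004,0,0],[0,-0.4,0]],[50,[0.004,0,0],[0,0,0]],[50,[0.004,0,0],[0,0,0]]])

```text
time_s: 9.2
position: [0.5259, -0.0968, -0.0217]
ee_rot: [-90.2, 0.6, 1.3]
wrist_force: [-7.9, -1.3, 7.2]
gripper_width: 0.498
```

```bash
python3 - <<'E'
from plant import arm
from h import *
c=arm.capture("scene");s=arm.read_state();p=s["position"];print(p,s["ee_rot"],s["wrist_force"])
cv2.imwrite("pics/cmp5.png",cv2.resize(c["pixels"][100:280,220:430,::-1],None,fx=3.5,fy=3.3,interpolation=2))
E
```

```text
[ 0.52730021 -0.0965531  -0.02173442] [-90.14512974   0.49648655   1.2890554 ] [-3.44904679 -1.49817806  1.76104428]
```

View pics/cmp5.png

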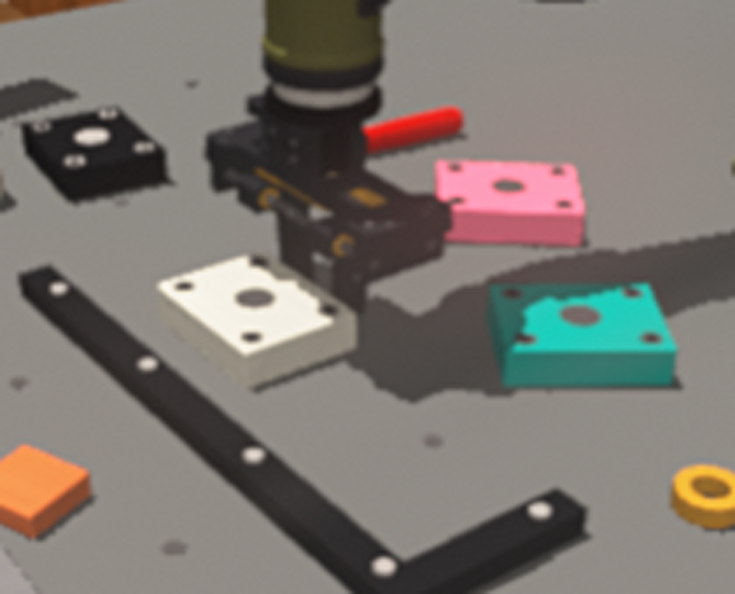

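carry_out(deltas=[[50,[0.004,0,0],[0,0,0]],[50,[0.004,0,0],[0,0,0]],[50,[0.004,0,0],[0,0,0]],[50,[0.004,0,0],[0,0,0]],[50,[0.004,0,0],[0,0,0]],[50,[0.004,0,0],[0,0,0]],[50,[0.004,0,0],[0,0,0]],[50,[0.003,0,0],[0,0,0]],[50,[0.003,0,0],[0,0,0]],[50,[0.002,0,0],[0,0,0]],[50,[0.002,0,0],[0,0,0]]])

```text
time_s: 10.35
position: [0.5639, -0.0954, -0.0219]
ee_rot: [-90.1, 0.6, 1.3]
wrist_force: [-9.5, -0.3, 8.0]
gripper_width: 0.5
```

carry_out(deltas=[[50,[0.002,0,0],[0,0,0]],[50,[0.002,0,0],[0,0,0]],[50,[0.002,0,0],[0,0,0]]])

```text
time_s: 10.65
position: [0.5638, -0.0955, -0.0222]
ee_rot: [-90.2, 1.2, 1.3]
wrist_force: [-21.7, 1.3, 17.8]
gripper_width: 0.5
```

```bash
python3 - <<'E'
from plant import arm
from h import *
c=arm.capture("scene");s=arm.read_state();p=s["position"];print(p,s["ee_rot"],s["wrist_force"])
cv2.imwrite("pics/cmp6.png",cv2.resize(c["pixels"][100:280,220:430,::-1],None,fx=3.5,fy=3.3,interpolation=2))
E
```

```text
[ 0.56375069 -0.09549347 -0.02229448] [-90.24512744   1.25025028   1.34716443] [-19.47425151   1.23807043  16.40661144]
```

View pics/cmp6.png

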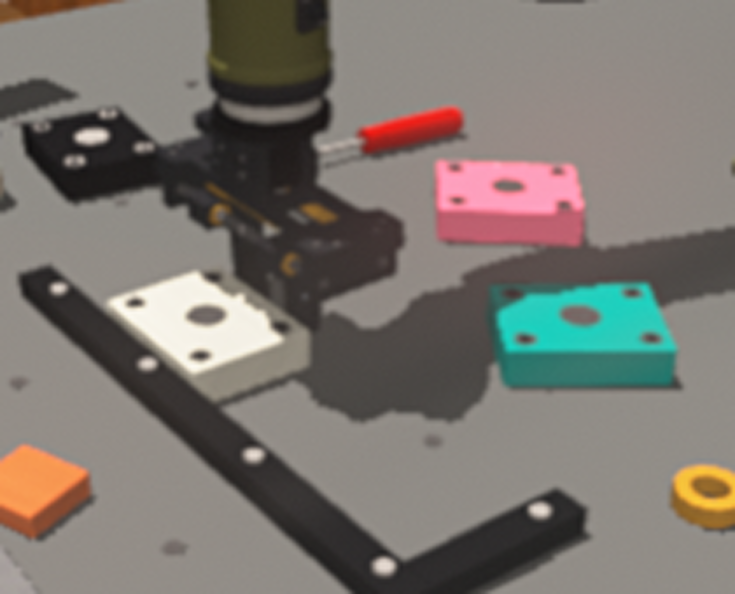

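carry_out(deltas=[[50,[-0.008,0,0],[0,0,0]],[50,[-0.02,0,0],[0,0,0]],[50,[-0.01,-0.03,0],[0,0,0]],[30,[0,-0.045,0],[0,0,0]],[30,[0,-0.045,0],[0,0,0]],[30,[0,0,0],[0,-8.2,0]],[30,[0,0,0],[0,-8.2,0]],[30,[0,0,0],[0,-8.2,0]],[30,[0,0,0],[0,-8.2,0]],[30,[0,0,0],[0,-8.2,0]],[30,[0,0,0],[0,-8.2,0]]])

```text
time_s: 11.8
position: [0.5369, -0.0954, 0.0985]
ee_rot: [-89.9, 0.1, 50.9]
wrist_force: [-0.2, 0.2, -0.1]
gripper_width: 0.296
```

carry_out(deltas=[[30,[0,0,0],[0,-8.2,0]],[30,[0,0,0],[0,-8.2,0]],[30,[0,0,0],[0,-8.2,0]],[30,[0,0,0],[0,-8.2,0]],[30,[0,0,0],[0,-8,0]],[30,[0,0,0],[0,0,0]],[30,[0,0,0],[0,0,0]]])

```text
time_s: 12.5
position: [0.5369, -0.0953, 0.0985]
ee_rot: [-89.9, -0.0, 91.1]
wrist_force: [-0.0, -0.6, -0.4]
gripper_width: 0.299
```

```bash
python3 - <<'E'
from plant import arm
from h import *
c=arm.capture("top");s=arm.read_state();p=s["position"];print(s["time_s"],p,s["ee_rot"],s["wrist_force"])
cv2.imwrite("pics/top7.png",c["pixels"][:,:,::-1])
c=arm.capture("scene")
cv2.imwrite("pics/sc7.png",c["pixels"][:,:,::-1])
E
```

```text
12.55 [ 0.53703404 -0.09535432  0.09859965] [-8.98839882e+01  3.29520871e-03  9.11350003e+01] [-0.08687821  0.06842172 -0.24463612]
```

View pics/top7.png

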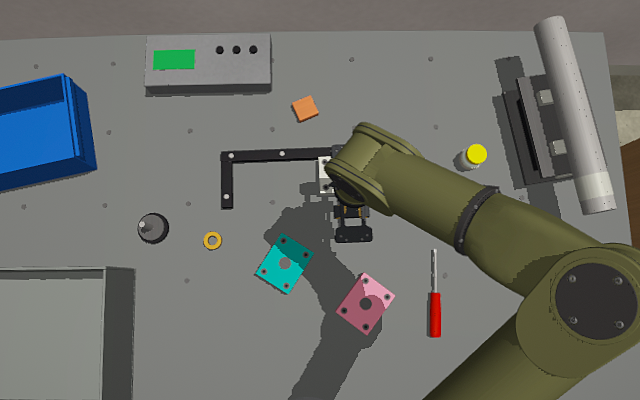

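View pics/sc7.png

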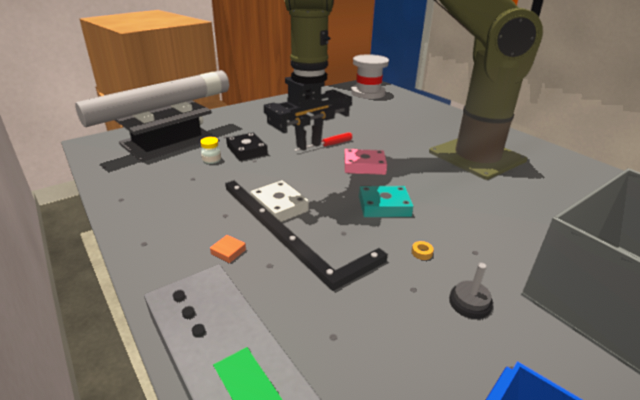

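carry_out(deltas=[[30,[-0.023,0,-0.02],[0,-0.2,0]],[30,[-0.023,0,-0.02],[0,0,0]],[30,[-0.023,0,-0.02],[0,0,0]],[30,[-0.023,0,-0.02],[0,0,0]],[30,[0,0.035,0],[0,0,0]],[30,[0,0.035,0],[0,0,0]],[30,[0,0.025,0],[0,0,0]],[30,[0,0.015,0],[0,0,0]],[30,[0,0.008,0],[0,0,0]],[30,[0,0,0],[0,0,0]]])

```text
time_s: 13.6
position: [0.6191, -0.1852, -0.0198]
ee_rot: [-89.9, -0.0, 91.5]
wrist_force: [0.1, 0.9, -0.1]
gripper_width: 0.296
```

```bash
python3 - <<'E'
from plant import arm
from h import *
c=arm.capture("scene");s=arm.read_state();p=s["position"];print(s["time_s"],p,s["ee_rot"],s["wrist_force"])
cv2.imwrite("pics/sc8.png",cv2.resize(c["pixels"][100:280,180:390,::-1],None,fx=3.5,fy=3.3,interpolation=2))
E
```

```text
13.65 [ 0.61975839 -0.18512082 -0.01875223] [-8.99576648e+01 -1.77289377e-02  9.14643460e+01] [0.54268028 0.03877426 0.6695512 ]
```

View pics/sc8.png

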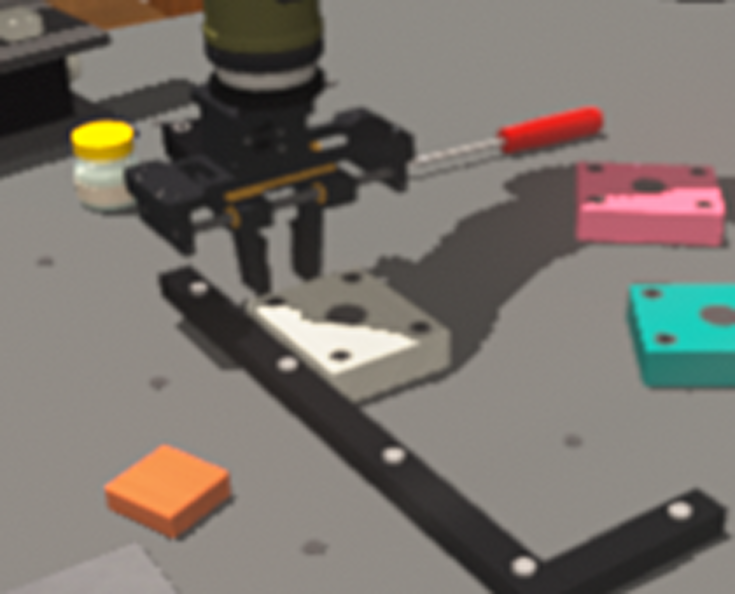

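carry_out(deltas=[[30,[0.008,0,0],[0,0,0]],[30,[0.006,0,0],[0,0,0]],[30,[0.004,0,0],[0,0,0]],[30,[0.003,0,0],[0,0,0]],[30,[0.003,0,0],[0,0,0]],[30,[0.003,0,0],[0,0,0]],[30,[0.004,0,0],[0,0,0]],[30,[0.005,0,0],[0,0,0]],[30,[0.006,0,0],[0,0,0]],[30,[0.006,0,0],[0,0,0]],[30,[0.006,0,0],[0,0,0]],[30,[0.006,0,0],[0,0,0]]])

```text
time_s: 14.85
position: [0.618, -0.1295, -0.0191]
ee_rot: [-89.9, 0.4, 91.3]
wrist_force: [0.2, -6.7, 3.2]
gripper_width: 0.303
```

carry_out(deltas=[[30,[0.006,0,0],[0,0,0]],[30,[0.006,0,0],[0,0,0]],[30,[0.006,0,0],[0,0,0]],[30,[0.006,0,0],[0,0,0]],[30,[0.006,0,0],[0,0,0]],[30,[0.006,0,0],[0,0,0]],[30,[0.006,0,0],[0,0,0]],[30,[0.006,0,0],[0,0,0]]])

```text
time_s: 15.65
position: [0.6169, -0.0815, -0.0192]
ee_rot: [-89.9, 0.4, 91.3]
wrist_force: [0.3, -7.0, 4.0]
gripper_width: 0.3
```

```bash
python3 - <<'E'
from plant import arm
from h import *
c=arm.capture("scene");s=arm.read_state();p=s["position"];print(s["time_s"],p,s["ee_rot"],s["wrist_force"])
cv2.imwrite("pics/sc9.png",cv2.resize(c["pixels"][100:280,180:390,::-1],None,fx=3.5,fy=3.3,interpolation=2))
E
```

```text
15.7 [ 0.61681779 -0.0791935  -0.01910972] [-89.92719514   0.21158239  91.39281176] [ 1.07172375 -0.95996416 -0.17876883]
```

View pics/sc9.png

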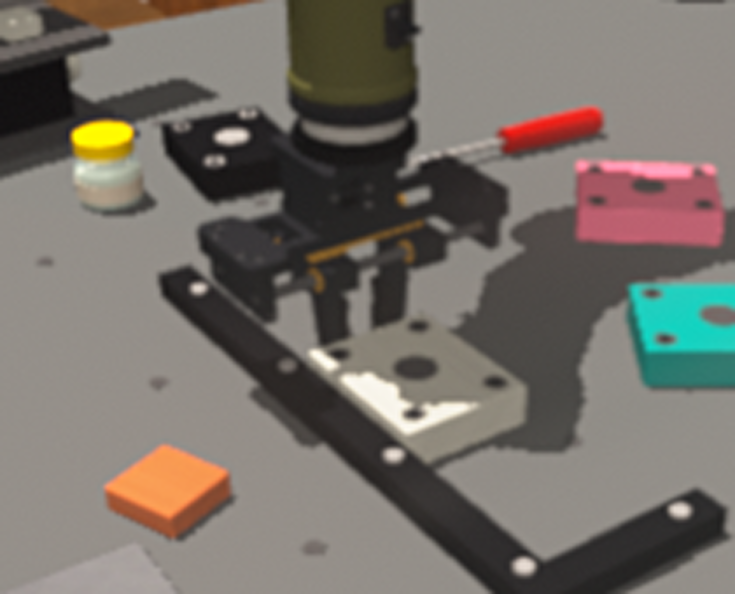

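carry_out(deltas=[[30,[0.006,0,0],[0,0,0]],[30,[0.006,0,0],[0,0,0]],[30,[0.006,0,0],[0,0,0]],[30,[0.006,0,0],[0,0,0]],[30,[0.006,0,0],[0,0,0]],[30,[0.006,0,0],[0,0,0]],[30,[0.006,0,0],[0,0,0]],[30,[0.006,0,0],[0,0,0]],[30,[0.006,0,0],[0,0,0]],[30,[0.006,0,0],[0,0,0]],[30,[0.006,0,0],[0,0,0]],[30,[0.006,0,0],[0,0,0]]])

```text
time_s: 16.9
position: [0.6151, -0.0091, -0.0193]
ee_rot: [-89.9, 0.3, 91.3]
wrist_force: [-0.3, -6.7, 4.8]
gripper_width: 0.303
```

carry_out(deltas=[[30,[0.006,0,0],[0,0,0]],[30,[0.006,0,0],[0,0,0]],[30,[0.006,0,0],[0,0,0]],[30,[0.006,0,0],[0,0,0]],[30,[0.005,0,0],[0,0,0]],[30,[0.004,0,0],[0,0,0]],[30,[0.003,0,0],[0,0,0]],[30,[0.003,0,0],[0,0,0]],[30,[0.003,0,0],[0,0,0]],[30,[0.002,0,0],[0,0,0]]])

```text
time_s: 17.9
position: [0.6139, 0.035, -0.0192]
ee_rot: [-89.9, 0.3, 91.3]
wrist_force: [0.6, -8.2, 4.8]
gripper_width: 0.301
```

carry_out(deltas=[[30,[0.003,0,0],[0,0,0]],[30,[0.003,0,0],[0,0,0]],[30,[0.003,0,0],[0,0,0]],[30,[0.002,0,0],[0,0,0]],[30,[0.002,0,0],[0,0,0]],[30,[0.002,0,0],[0,0,0]]])

```text
time_s: 18.5
position: [0.6137, 0.0432, -0.0192]
ee_rot: [-89.9, 1.0, 91.2]
wrist_force: [-1.5, -19.7, 14.2]
gripper_width: 0.301
```

carry_out(deltas=[[30,[0.001,0,0],[0,0,0]],[30,[0.001,0,0],[0,0,0]],[30,[-0.008,0,0],[0,0,0]],[30,[-0.02,0,0],[0,0,0]],[30,[-0.02,-0.03,0],[0,0,0]],[50,[0,-0.045,0],[0,0,0]],[50,[0,-0.045,0],[0,0,0]],[50,[-0.04,0,0],[0,0,0]],[50,[-0.04,0,0],[0,0,0]],[50,[-0.04,0,0],[0,0,0]],[50,[0,0,0],[0,0,0]]])

```text
time_s: 19.6
position: [0.617, -0.1204, 0.0993]
ee_rot: [-89.8, 0.3, 90.9]
wrist_force: [0.3, -0.3, -0.3]
gripper_width: 0.503
```

```bash
python3 - <<'E'
from plant import arm
from h import *
c=arm.capture("scene");t=arm.capture("top");s=arm.read_state();p=s["position"];print(s["time_s"],p,s["ee_rot"],s["wrist_force"])
pickle.dump(t,open("pics/t10.pkl","wb"));pickle.dump(c,open("pics/s10.pkl","wb"))
cv2.imwrite("pics/sc10.png",cv2.resize(c["pixels"][160:320,220:420,::-1],None,fx=3.7,fy=3.7,interpolation=2))
cv2.imwrite("pics/top10.png",cv2.resize(t["pixels"][110:260,180:380,::-1],None,fx=3.7,fy=3.7,interpolation=2))
E
```

```text
19.7 [ 0.61722244 -0.11275164  0.10029806] [-8.98881881e+01 -9.10398517e-02  9.13610277e+01] [-1.09270036  0.77927709  0.29605111]
```

View pics/sc10.png

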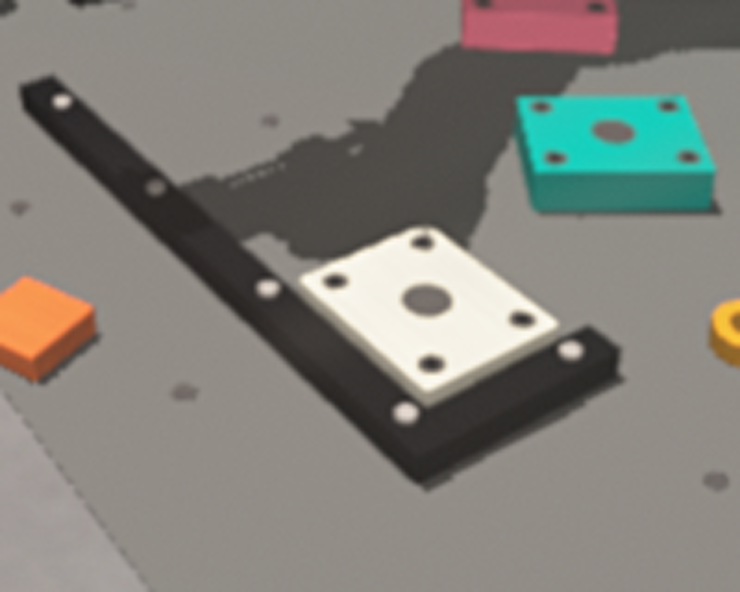

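View pics/top10.png

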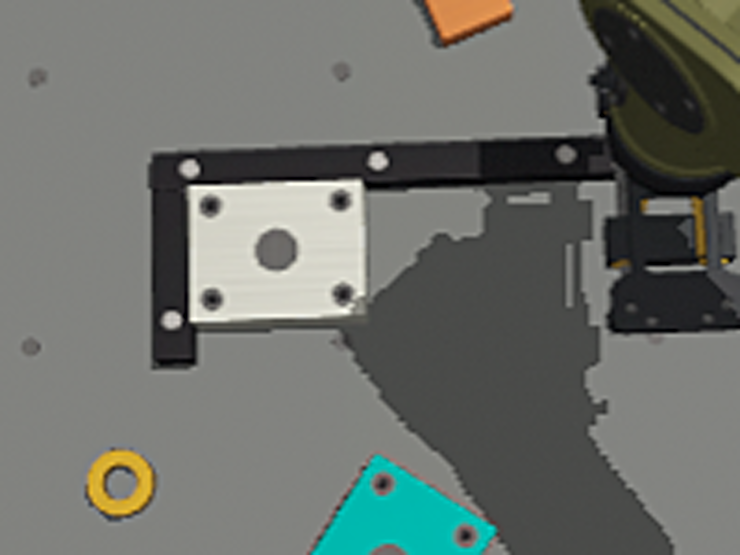

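```bash
cat > chk.py <<'E'
from h import *
import sys
t=pickle.load(open(sys.argv[1],"rb"))
m,P=block(t,(247,170),140);r=cv2.minAreaRect((P*1000).astype(np.float32));print(m.sum(),r)
C=np.array([.6558,.1666]);a=np.radians(1.3);Rf=np.array([[np.cos(a),-np.sin(a)],[np.sin(a),np.cos(a)]])
print("centre in fence mm",(np.array(r[0])-C*1000)@Rf)
B=C+np.array([[-.088,-.11],[-.088,0],[0,0],[0,-.11]])@Rf.T
# seeds: home rectangle edges (-x,+y,+x,-y)
for i,n in enumerate(["-x","+y","+x","-y"]):
    l=edge_pts(t,B[i],B[(i+1)%4],.03);print(n,"angle",np.degrees(np.arctan2(l[1],l[0]))%180,"in fence mm",((l[2:]-C)@Rf*1000).round(1))
E
python3 chk.py pics/t10.pkl
```

```text
1704 ((611.2890014648438, 114.78688049316406), (122.92962646484375, 110.42018127441406), 83.7809066772461)
centre in fence mm [-45.67504334 -50.78994742]
-x angle 91.547325 in fence mm [-87.4 -46.9]
+y angle 0.4623706 in fence mm [-45.1   0.5]
+x angle 91.16223 in fence mm [  0.1 -57.6]
-y angle 4.40674 in fence mm [ -36.8 -109.4]
```

carry_out(deltas=[[50,[0,0,0],[0,8.2,0]],[50,[0,0,0],[0,8.2,0]],[50,[0,0,0],[0,8.2,0]],[50,[0,0,0],[0,8.2,0]],[50,[0,0,0],[0,8.2,0]],[50,[0,0,0],[0,8.2,0]],[50,[0,0,0],[0,8.2,0]],[50,[0,0,0],[0,8.2,0]],[50,[0,0,0],[0,8.2,0]],[50,[0,0,0],[0,8.2,0]],[50,[0,0,0],[0,8,0]],[50,[0,0,0],[0,0,0]]])

```text
time_s: 20.9
position: [0.6176, -0.1093, 0.1009]
ee_rot: [-89.9, 0.1, 1.7]
wrist_force: [0.1, 0.2, 0.4]
gripper_width: 0.501
```

carry_out(deltas=[[50,[-0.04,0,0],[0,0,0]],[50,[-0.04,0,0],[0,0,0]],[50,[0,0,0.045],[0,0,0]],[50,[0,0,0.045],[0,0,0]],[50,[0,0,0.045],[0,0,0]],[50,[0,0,0.045],[0,0,0]],[50,[0,0,0.045],[0,0,0]],[50,[0,0,0],[0,0,0]],[50,[0,0,0],[0,0,0]]])

```text
time_s: 21.8
position: [0.5309, 0.1132, 0.1009]
ee_rot: [-89.9, 0.1, 1.9]
wrist_force: [-0.7, -0.9, 0.3]
gripper_width: 0.501
```

carry_out(deltas=[[50,[0,0.04,-0.004],[0,0.5,0]],[50,[0,0.04,0],[0,0,0]],[50,[0,0.025,0],[0,0,0]],[50,[0,0.013,0],[0,0,0]],[50,[0,0,0],[0,0,0]],[50,[0,0,0],[0,0,0]]])

```text
time_s: 22.4
position: [0.5321, 0.1064, -0.0165]
ee_rot: [-90.0, 0.1, 1.0]
wrist_force: [-0.5, 0.1, -0.5]
gripper_width: 0.496
```

carry_out(deltas=[[50,[0.008,0,0],[0,0,0]],[50,[0.006,0,0],[0,0,0]],[50,[0.004,0,0],[0,0,0]],[50,[0.003,0,0],[0,0,0]],[50,[0.003,0,0],[0,0,0]],[50,[0.003,0,0],[0,0,0]]])

```text
time_s: 23.0
position: [0.5587, 0.1069, -0.0172]
ee_rot: [-90.0, 0.1, 1.0]
wrist_force: [-0.2, -0.4, -0.6]
gripper_width: 0.502
```

carry_out(deltas=[[50,[0.001,0,0],[0,-0.3,0]],[50,[0.002,0,0],[0,0,0]],[50,[0.002,0,0],[0,0,0]],[50,[0.002,0,0],[0,0,0]],[50,[0.002,0,0],[0,0,0]]])

```text
time_s: 23.5
position: [0.5596, 0.1067, -0.0176]
ee_rot: [-90.2, 0.8, 1.4]
wrist_force: [-19.2, -0.4, 15.3]
gripper_width: 0.499
```

The tool stalls at the rail under 19 N, so the block is seated. Next I'll retract and check.

carry_out(deltas=[[50,[-0.008,0,0],[0,0,0]],[50,[-0.015,0,0],[0,0,0]],[50,[-0.01,-0.03,0],[0,0,0]],[50,[0,-0.045,0],[0,0,0]],[50,[0,-0.045,0],[0,0,0]],[50,[0,-0.045,0],[0,0,0]],[50,[0,0,-0.045],[0,0,0]],[50,[0,0,-0.045],[0,0,0]],[50,[0,0,-0.045],[0,0,0]],[50,[0,0,-0.045],[0,0,0]],[50,[0,0,-0.045],[0,0,0]],[50,[0,0,0],[0,0,0]]])

```text
time_s: 24.7
position: [0.5391, -0.128, 0.1466]
ee_rot: [-90.3, 0.2, 0.6]
wrist_force: [0.2, 0.0, 0.0]
gripper_width: 0.503
```

carry_out(deltas=[[50,[0,0,0],[0,0,0]],[50,[0,0,0],[0,0,0]],[50,[0,0,0],[0,0,0]]])

```text
time_s: 25.0
position: [0.5403, -0.1166, 0.148]
ee_rot: [-89.9, 0.1, 1.5]
wrist_force: [0.2, -0.6, 0.1]
gripper_width: 0.498
```

```bash
python3 - <<'E'
from plant import arm
from h import *
c=arm.capture("scene");t=arm.capture("top");s=arm.read_state();p=s["position"];print(s["time_s"],p,s["wrist_force"])
pickle.dump(t,open("pics/t11.pkl","wb"))
cv2.imwrite("pics/sc11.png",c["pixels"][:,:,::-1])
cv2.imwrite("pics/top11.png",t["pixels"][:,:,::-1])
t0=pickle.load(open("pics/top0.pkl","rb"));d=np.abs(t["pixels"].astype(int)-t0["pixels"]).max(2)>40
for n,b in dict(black=(440,500,175,230),jar=(455,490,140,172),driver=(425,445,245,340),collar=(200,225,228,252),post=(135,172,210,245),shim=(288,322,92,125),teal=(252,316,232,296),pink=(334,396,270,336)).items(): print(n,d[b[2]:b[3],b[0]:b[1]].mean().round(3))
E
python3 chk.py pics/t11.pkl
```

```text
25.1 [ 0.5401778  -0.11701017  0.14791225] [-0.36838501  0.37288512  0.2287284 ]
black 0.605
jar 0.012
driver 0.011
collar 0.0
post 0.0
shim 0.0
teal 0.474
pink 0.025
1719 ((611.2247314453125, 114.19733428955078), (124.11569213867188, 110.42018127441406), 83.7809066772461)
centre in fence mm [-45.75267205 -51.37788377]
-x angle 91.90833 in fence mm [-87.1 -52.6]
+y angle 0.4623706 in fence mm [-45.1   0.5]
+x angle 91.133125 in fence mm [  0.2 -63.1]
-y angle 4.3142586 in fence mm [ -42.9 -109.4]
```

View pics/sc11.png

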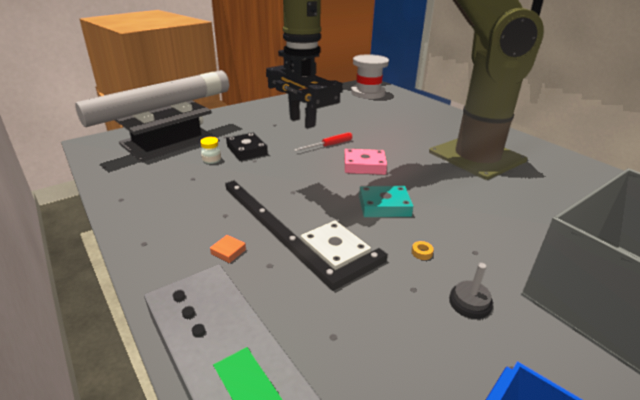

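View pics/top11.png

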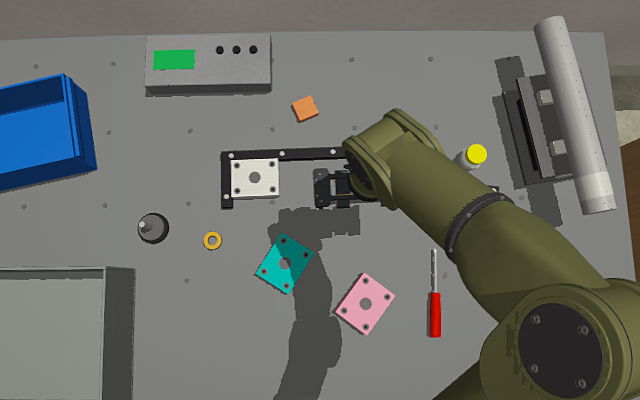

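```bash
python3 - <<'E'
from plant import arm
from h import *
c=arm.capture("scene");c0=pickle.load(open("pics/scene0.pkl","rb"))
d=np.abs(c["pixels"].astype(int)-c0["pixels"]).max(2)>40
for n,b in dict(black=(225,270,130,160),jar=(198,222,135,165)).items(): print(n,d[b[2]:b[3],b[0]:b[1]].mean().round(4))
print(arm.job_done())
E
```

```text
black 0.0
jar 0.0
the job is handed in; nothing more can be done
None
```

The bare block is in the fence corner, flat on the bench and free of the gripper, and I handed the job in at about 25 s. I pushed it with the open fingers: first across to the long rail, turning it about 8° to line up, then along the rail to the short stop. A last push against the rail seated it; each push ended in a stall at about 20 N.

**Fit:** in the last top view, the long side's edge was about 0.2 mm from the rail face and the end's edge about 0.5 mm from the stop. The long-side angles read 91.1° and 91.9° against the rail's 91.3°. All of this is within what the cameras can resolve.

**Bystanders:** images from before and after match for the black block, jar, screwdriver, collar, post base and copper block. The pink and turquoise blocks look unmoved, though the arm's shadow lay across the turquoise one. The black block and jar were compared in the scene camera, because the arm hid the black block from above.

**Checks that disagreed:**
- **Fingertip height:** the reported tool height was about 33 mm too low. My first approach passed over the top of the block without touching it. I corrected for this using the scene camera and the force reading.
- **Rear end angle:** the end facing away from the stop read 4.3° against an expected 1.3°. I put this down to its lit side face confusing the edge fit, since the other three edges agree.
- **Whole-outline fit:** this gave an oversized rectangle, probably because a bright fence screw merged into the block's mask, so I relied on the edge fits.

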